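Unlock a cutter-sharpening head and index it one click

TASK

The engraving cutter in the power hone's slanting sharpening head is ready for its next facet. Flip the head's steel lock latch up out of the index wheel and all the way back until it rests open, then turn the index knob clockwise (looking at the knob) by one click, so that it sits in the next stop, and let go. Leave the latch open and the small things lying on the bench undisturbed.

Things in the scene. Friction and masses are not known exactly. Their poses are not given: they have to be found in the camera images.
- knob_grip (a point): Point on the index knob's axis, 10 mm under the top of its black bar grip (bar 50 mm long, 12 wide, 30 high) and 23 mm above the top face of the dark notched steel wheel (72 mm across, 10 thick) that turns with it. Axes: z = the knob's axis, pointing out of the knob, up and slanting 30 deg from vertical, away from the hone's round lap; x = along the bar, turning with it.
- index_knob (a joint): Turn of the index knob, rad, growing clockwise as seen looking at the knob; starts at 0. Sprung stops (clicks) at 0, 1.047 and 2.094, end stops just outside. It takes about 0.1 N m to leave a stop; past half-way the spring draws it into the next one. While the latch is down its tooth sits in the wheel's rim and blocks the knob.
- latch_tab (a point): Centre of the finger tab at the free end of the steel lock latch: tab 18 mm long, 14 wide, 10 thick. Shut, the arm lies just over the rim, on the control-panel side of the knob; the tab points down the slope, 48 mm down the slope and 36 mm to the panel side from the knob's axis, free below. Axes: x = from tab to hinge, y = across the tab along the hinge pin, z = away from the wheel.
- latch_hinge (a point): Centre of the latch's hinge pin, 88 mm from the tab's centre, up the slope and 54 mm from the knob's axis. Its axes turn with the latch: y = the hinge axis, x = from tab to hinge.
- lock_latch (a joint): Opening of the lock latch, rad: 0 shut (start), 2.6 fully back against its stop. It swings up and over towards the lap; free hinge, 45 g: it drops shut below about 2.1 (arm upright) and drops back open beyond.
- loupe: Bystander: black eye loupe, 38 mm across, 30 high, beside the hone; origin under its centre.
- collet: Bystander: steel collet standing beside the hone, 30 mm across, 46 high; origin under its centre.
- brass_plate: Bystander: brass plate 75 x 35 x 6 mm lying beside the hone; origin under its centre.
- oil_bottle: Bystander: small clear oil bottle, 40 mm across, 85 high, left on the bench; origin under its centre.
- screwdriver: Bystander: screwdriver with wooden handle, 150 mm long, lying left on the bench; origin under its centre.
- dish: Bystander: white ceramic dish, 72 mm across, 22 high, right on the bench; origin under its centre.
- compound_jar: Bystander: amber jar with metal lid, 52 mm across, 45 high, right on the bench; origin under its centre.

How it is judged (in metres and radians):
On the way, in this order (a step that is already met when the one before it is completed fails the run):
1. the lock latch is flipped back past upright and rests open, the knob still at its starting stop (value of joint lock_latch above 2.3 rad and value of joint index_knob below 0.3 rad), for 0.2 s.
2. the knob has clicked into the next stop, 60 degrees clockwise (value of joint index_knob between 0.85 and 1.25 rad and value of joint lock_latch above 2.3 rad), for 0.3 s.
At the end, for the whole second after the job is handed in: The knob rests in the next stop (60 degrees on, within 10 degrees), let go and still; the lock latch rests folded back (over 130 degrees open) (value of joint index_knob between 0.87 and 1.22 rad and velocity of joint index_knob between -0.1 and 0.1 rad/s and value of joint lock_latch above 2.3 rad); the robot touches nothing.
It fails at once if a small thing on the bench was shoved more than 30 mm (distance of any of loupe, collet, brass_plate, oil_bottle, screwdriver, dish, compound_jar from where it was at the start of the episode above 0.03 m).
It also fails if it takes over 54 s, if anything falls off the work surface, if the arm or the gripper's body presses on something with over 40 N, if the wrist force passes 120 N, or if a joint passes its speed limit or range.

ROBOT

A 6-joint arm with a two-finger parallel gripper is mounted at the origin on the work surface. World frame = base frame: x ahead of the robot, y to its left, z up, the work surface at z = 0. Lengths are in m, angles in degrees, forces in N, time in s.
With the tool pointing down it reaches from about 0.375 to 0.9 m from the base axis. Payload 3.1 kg.
Tool frame: the origin (TCP) lies between the finger pads; the fingertips stand 22 mm ahead of it and the grasp point (between the pads) lies 3 mm ahead of it; z points along the fingers, y is the line along which they close (so a half turn about z gives the same grasp; the last joint's range is limited). The gripper opens to 87 mm and grips with 3 to 60 N. Pads are 19 mm wide; open, the fingers measure 117 mm over their backs; the gripper's body (75 mm by 190 mm) begins 51 mm behind the grasp point.
Start: joints at [65.117, 30.224, 82.088, -0, 67.689, -10.227], TCP at [0.158, 0.605, 0.245] pointing down, gripper open.
Joint ranges: [-176.69, 176.69], [-43.24, 126.21], [12.49, 139.97], [-82, 262], [0, 151.66], [-163.58, 163.58]. Speed limits (degrees/s): [159.86, 159.86, 180, 180, 180, 180].

INTERFACE

Orientations are given as a 3x3 rotation matrix whose columns are the frame's x, y, z axes.
In Python, from rig import bot, capture, search_frame, outline_of, spot_point gives the robot as it stands.
- The arm moves only by the tool jog_arm, never from a script. Its argument "rows" is text: rows parted by semicolons, each of 7 numbers parted by spaces: the opening, from 0 (shut) to 1 (fully open), then the shift along the tool's x, y, z as a fraction of full scale, then the turn, a rotation vector about the tool's x, y, z as a fraction of full scale. A call has 1 to 20 rows; each row is the pose to reach, as a shift and turn from the pose commanded when the call began, along the tool's axes at that moment; what a row does not reach only later rows make up. Full scale, the value 1, is 0.5 m for a shift and pi/4 rad for a turn. A row lasts 1/12 s, in which the tool goes at most 41.7 mm and 7.16 degrees, less where a joint would pass 70% of its speed; a pose out of reach is approached as far as the arm can. A call with a number of a shift or a turn outside -1 to 1 is refused whole. A call with a gripper value outside its range is refused whole. The fingers move at their own pace and stop on an object; the grip force is fixed at half the most. Time passes only in rows, so rows that repeat a pose let the fingers close. It gives the time, the measured TCP pose, the force, the opening and the grip force at its end, in the units of the state.
- bot.read_state(): the state, without advancing time (a new reading comes with each control period).
- capture(name): name is "scene" or "top" or "wrist"; returns a dict with "pixels" (420x560x3 uint8, red, green, blue), "fx", "fy", "cx", "cy" (pixels), "R" (3x3) and "t" (3): a world point X has camera coordinates R X + t; the wrist camera has in their place "mount" (4x4, takes a point from camera to tool coordinates, whose origin is the TCP and whose axes are the flange's). Camera axes: x right, y down, z forward; pixel columns grow to the right and rows downward; lengths in m; the calibration is good to about 2 mm. A picture is of the moment at which its call begins: read the wrist's pose just before it. There is no depth.
- bot.hand_in(): hands the job in; it is judged then, once.
Trained networks look in a picture, given as the dict that the camera call returned (one of the last four; its "shot" number tells which), for a name from the list of things; names that differ only in an ending like _2 or _b are one class to them, and where a whole thing is asked for, a point or a joint stands for the part that bears it (a point fixed in the world has none). Each returns a list of dicts, best first, with "conf" (0 to 1); they miss things now and then, are a little off and sometimes report something else, mostly with a low value. They report only what shows in the picture. A call takes as long as a camera call.
- search_frame(label, picture): "point" ([x, y, z] in m, in world coordinates, good to about 4 mm: the middle of the surface that is visible of it).
- outline_of(label, picture): "region" (420x560 bool, what is visible of it).
- spot_point(label, picture): "point" ([x, y, z] in m, in world coordinates, good to about 4 mm: a listed point, or the origin of a listed thing).
The state is a dict: "time_s": time; "joint_positions": joint angles; "qvel": joint speeds; "tau": joint torques, N m; "position": TCP position; "tcp_rot": TCP orientation; "force": force on the tool from outside, world axes, zero at the start; "moment": the same for the moment, N m; "opening": opening from 0.0 (shut) to 1.0 (fully open); "grasp_force": force on a finger pad.
Only numpy, scipy, OpenCV 4.12 (cv2) and the standard library are available. Lean on these libraries where they do the work, as an engineer would, in place of code of your own. Each camera call takes 0.05 s, during which the arm holds its last target. There are 200 camera calls.

## Working session

There is one attempt and no reset: what is moved stays moved. The work goes in short steps, Python scripts to look and compute and a tool call to move; the robot and the scene stay as the last step left them, time stands still between calls to the robot, and variables do not carry over. Pictures are saved under pics/ and viewed, at most 10 in all, crops included, and the job is handed in when it is done.

Besides the shell and the picture viewer there is one more tool, called after "Call:" as a command line: name --argument value ..., lists and objects as JSON in quotes. jog_arm: Moves the arm, as the interface text tells. Its arguments: {"type":"object","properties":{"rows":{"type":"string"}},"required":["rows"]}

```bash
mkdir -p pics; cat > h.py <<'E'
import numpy as np, cv2
from rig import bot, capture, search_frame, outline_of, spot_point
def save(p,n): cv2.imwrite('pics/%s.png'%n, cv2.cvtColor(p['pixels'],cv2.COLOR_RGB2BGR))
def proj(p,X):
    c=p['R']@np.array(X)+p['t']; return [round(float(p['fx']*c[0]/c[2]+p['cx'])),round(float(p['fy']*c[1]/c[2]+p['cy']))]
E
python3 - <<'E'
from h import *
np.set_printoptions(precision=3,suppress=True)
s=bot.read_state(); print(s['time_s'],s['position'],s['tcp_rot'],s['opening'])
for c in ['scene','top']:
    p=capture(c); save(p,c); p['R']=np.array(p['R']);p['t']=np.array(p['t'])
    print(c,p['R'].tolist(),p['t'],p['fx'])
    for l in ['knob_grip','latch_tab','latch_hinge']:
        for r in spot_point(l,p)[:2]: print(l,{k:(np.round(v,4).tolist() if k!='shot' else v) for k,v in r.items()},proj(p,r['point']))
    if c=='top':
        for l in ['loupe','collet','brass_plate','oil_bottle','screwdriver','dish','compound_jar']:
            for r in spot_point(l,p)[:1]: print(l,np.round(r['point'],3),round(r['conf'],2))
E
```

```text
0.0 [0.158 0.604 0.244] [[-0.967  0.253 -0.001]
 [ 0.253  0.967 -0.002]
 [ 0.    -0.002 -1.   ]] 1.0010241531272628
scene [[-0.6838533905531258, 0.7296193946380727, -0.0002814195555976889], [0.5796046118221754, 0.543014053011487, -0.6076135549726515], [-0.4431738193795513, -0.41568170178636726, -0.794232767277031]] [ 0.341 -0.198  1.659] 400.42243171871775
knob_grip {'point': [0.5127, -0.0486, 0.2221], 'conf': 0.53} [262, 192]
latch_tab {'point': [0.5468, -0.0924, 0.1764], 'conf': 0.6} [246, 199]
latch_hinge {'point': [0.4643, -0.0819, 0.2212], 'conf': 0.42} [265, 178]
top [[0.02881226997679888, -0.9992586929047766, 0.025532680098668305], [-0.9861460401652188, -0.03259006555019636, -0.16264647273732166], [0.16335801347115625, -0.02049273729082526, -0.9863539968759117]] [-0.032  0.508  1.335] 471.74683997732035
knob_grip {'point': [0.5133, -0.0531, 0.22], 'conf': 0.68} [289, 192]
latch_tab {'point': [0.5397, -0.0975, 0.181], 'conf': 0.64} [305, 186]
latch_hinge {'point': [0.4707, -0.0828, 0.225], 'conf': 0.74} [301, 209]
loupe [ 0.547 -0.206  0.003] 0.56
collet [ 0.522  0.097 -0.005] 0.43
brass_plate [ 0.524  0.097 -0.006] 0.52
oil_bottle [0.428 0.446 0.004] 0.76
screwdriver [ 0.265  0.41  -0.003] 0.54
dish [ 0.343 -0.417  0.003] 0.91
compound_jar [ 0.469 -0.443  0.001] 0.56
```

```bash
python3 -c "
import cv2,numpy as np
a=cv2.imread('pics/scene.png');b=cv2.imread('pics/top.png')
cv2.imwrite('pics/both.png',cv2.resize(np.vstack([a,b]),(400,600)))"
```

```text
(no output)
```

View pics/scene.png

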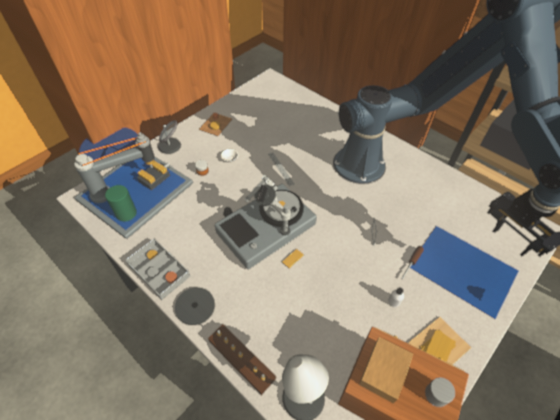

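View pics/top.png

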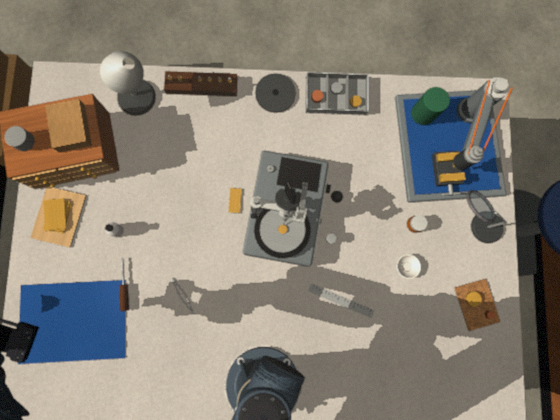

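The scene and top views show the hone in mid-bench with its lap at about (282,230) in the top view. The head is at about (290,195), the panel at (300,173), and no small item lies under the approach. Next I'll move the wrist camera onto the knob's axis.

```bash
cat >> h.py <<'E'
from scipy.spatial.transform import Rotation as Ro
np.set_printoptions(precision=4,suppress=True)
def frame(hdeg,tilt=30,spin=0):
    """tool R: z = -n with n leaning tilt deg towards h; y = hinge axis, then spin (deg) about tool z"""
    a=np.radians(hdeg);t=np.radians(tilt);h=np.array([np.cos(a),np.sin(a),0]);y=np.array([-np.sin(a),np.cos(a),0])
    z=-(np.sin(t)*h+np.cos(t)*np.array([0,0,1.])); x=np.cross(y,z)
    return np.c_[x,y,z]@Ro.from_euler('z',spin,degrees=True).as_matrix()
def rel(P,R):
    s=bot.read_state(); R0=np.array(s['tcp_rot']);p0=np.array(s['position'])
    return np.r_[R0.T@(np.array(P)-p0)/.5, Ro.from_matrix(R0.T@R).as_rotvec()/(np.pi/4)]
E
python3 - <<'E'
from h import *
R=frame(-10)
print(rel([.38,.28,.42],R)); print(rel([.61,-.067,.40],R))
w=capture('wrist');print(np.array(w['mount']),w['fx'])
E
```

```text
[-0.5937 -0.5159 -0.3509  0.0272  0.6663 -0.1011]
[-1.2143 -1.0709 -0.3109  0.0272  0.6663 -0.1011]
[[-0.0004 -0.9677 -0.2519  0.0681]
 [ 1.     -0.0005  0.0005  0.0011]
 [-0.0006 -0.2519  0.9677 -0.1394]
 [ 0.      0.      0.      1.    ]] 351.4291960388638
```

Call:
jog_arm --rows "1 0 0 -0.35 0 0 0;1 0 0 -0.35 0 0 0;1 0 0 -0.35 0 0 0;1 0 0 -0.35 0 0 0;1 -0.59 -0.52 -0.35 0 0.3 0;1 -0.59 -0.52 -0.35 0 0.3 0;1 -0.59 -0.52 -0.35 0 0.3 0;1 -0.59 -0.52 -0.35 0 0.3 0;1 -0.59 -0.52 -0.35 0 0.3 0;1 -0.59 -0.52 -0.35 0 0.3 0;1 -0.59 -0.52 -0.35 0 0.3 0;1 -0.59 -0.52 -0.35 0 0.3 0;1 -0.59 -0.52 -0.35 0 0.3 0;1 -0.59 -0.52 -0.35 0 0.3 0;1 -0.59 -0.52 -0.35 0 0.3 0"

```text
time_s: 2.05
position: [0.3803, 0.2755, 0.4196]
tcp_rot: [[-0.94, 0.259, -0.224], [0.252, 0.966, 0.059], [0.232, -0.001, -0.973]]
force: [0.2, 0.4, 0.1]
opening: 0.998
grasp_force: 0.0
```

```bash
python3 - <<'E'
from h import *
s=bot.read_state();print(s['joint_positions'],s['position'])
print(rel([.61,-.067,.40],frame(-10)))
E
```

```text
[ 17.77    12.1394  83.7566   7.1855  95.4112 -57.2681] [0.3803 0.2755 0.4196]
[-0.6133 -0.5429 -0.1052  0.04    0.3688 -0.1038]
```

Call:
jog_arm --rows "1 -0.61 -0.54 -0.105 0.04 0.37 -0.1;1 -0.61 -0.54 -0.105 0.04 0.37 -0.1;1 -0.61 -0.54 -0.105 0.04 0.37 -0.1;1 -0.61 -0.54 -0.105 0.04 0.37 -0.1;1 -0.61 -0.54 -0.105 0.04 0.37 -0.1;1 -0.61 -0.54 -0.105 0.04 0.37 -0.1;1 -0.61 -0.54 -0.105 0.04 0.37 -0.1;1 -0.61 -0.54 -0.105 0.04 0.37 -0.1;1 -0.61 -0.54 -0.105 0.04 0.37 -0.1;1 -0.61 -0.54 -0.105 0.04 0.37 -0.1;1 -0.61 -0.54 -0.105 0.04 0.37 -0.1;1 -0.61 -0.54 -0.105 0.04 0.37 -0.1;1 -0.61 -0.54 -0.105 0.04 0.37 -0.1"

```text
time_s: 3.13
position: [0.6079, -0.0597, 0.3991]
tcp_rot: [[-0.851, 0.17, -0.496], [0.146, 0.985, 0.086], [0.504, 0.001, -0.864]]
force: [-0.3, 0.0, 0.1]
opening: 1.002
grasp_force: 0.0
```

```bash
cat >> h.py <<'E'
def wrist():
    s=bot.read_state(); w=capture('wrist'); M=np.array(w['mount']); T=np.eye(4);T[:3,:3]=s['tcp_rot'];T[:3,3]=s['position']
    C=np.linalg.inv(T@M); w2=dict(w); w2['R']=C[:3,:3];w2['t']=C[:3,3]; return w,w2
E
python3 - <<'E'
from h import *
s=bot.read_state();print(s['joint_positions'],s['position'],s['time_s'])
w,v=wrist(); save(w,'w1')
for l in ['knob_grip','latch_tab','latch_hinge']:
    for r in spot_point(l,w)[:2]: print(l,np.round(r['point'],4),round(r['conf'],2),proj(v,r['point']))
E
```

```text
[-14.8872  36.5517  51.7671  -2.9636 121.7872 -96.0071] [ 0.6079 -0.0597  0.3991] 3.1333
knob_grip [ 0.5161 -0.0514  0.218 ] 0.79 [272, 207]
knob_grip [0.4226 0.4475 0.0056] 0.16 [552, 146]
latch_tab [ 0.5423 -0.0958  0.1765] 0.9 [236, 248]
latch_hinge [ 0.4672 -0.0835  0.2228] 0.84 [233, 166]
```

View pics/w1.png

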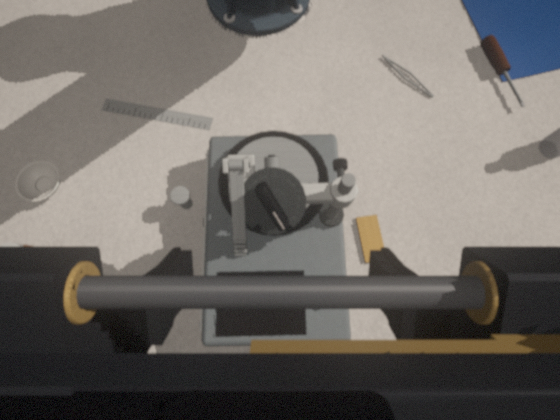

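```bash
python3 - <<'E'
from h import *
R=frame(-9.5); T=np.array([.5425,-.0955,.177])
n=-R[:,2]; d=-R[:,0]; print('d',d,'n',n)
print(rel(T+n*.075+d*.002,R)); print(rel(T+n*.005+d*.002,R))
a=cv2.imread('pics/scene.png')[150:270,200:330]; b=cv2.imread('pics/top.png')[145:270,235:350]; c=cv2.imread('pics/w1.png')[130:260,200:370]
f=lambda i,h:cv2.resize(i,None,fx=h/i.shape[0],fy=h/i.shape[0],interpolation=cv2.INTER_CUBIC)
x=np.hstack([f(a,290),f(b,290)]); y=f(c,300); 
C=np.zeros((590,800,3),np.uint8); C[:290,:x.shape[1]]=x; C[290:,:y.shape[1]]=y
cv2.imwrite('pics/crops.png',C)
E
```

```text
d [ 0.8541 -0.1429 -0.5   ] n [ 0.4931 -0.0825  0.866 ]
[-0.1272 -0.0934  0.2945  0.0024 -0.0027 -0.0037]
[-0.1275 -0.0937  0.4345  0.0024 -0.0027 -0.0037]
```

View pics/crops.png

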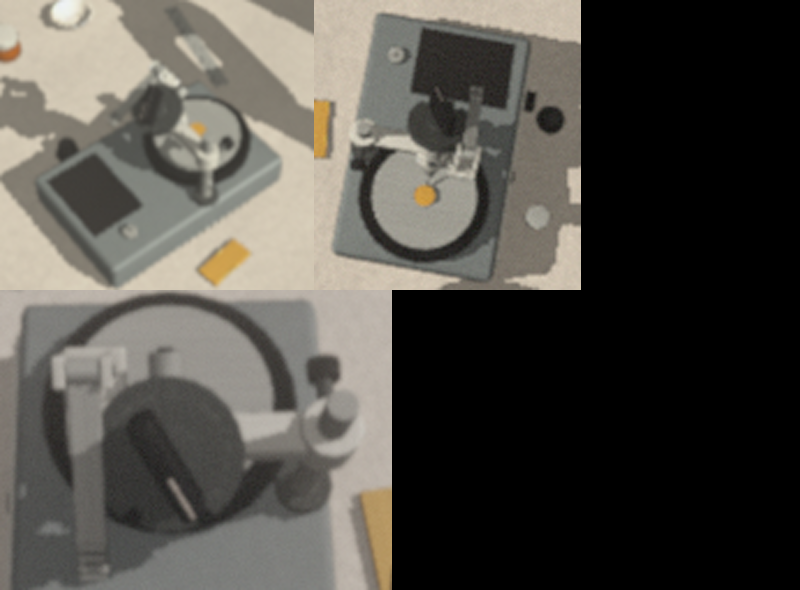

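The crops show the latch running from its hinge at about (240,165) to the tab at (240,248) in the wrist view. The bar runs from (262,185) to (285,230), and a post stands at the right at (348,180). I'll move to above the tab.

Call:
jog_arm --rows "0.35 -0.127 -0.093 0.2 0 0 0;0.35 -0.127 -0.093 0.2 0 0 0;0.35 -0.127 -0.093 0.2 0 0 0;0.35 -0.127 -0.093 0.2 0 0 0;0.35 -0.127 -0.093 0.295 0 0 0;0.35 -0.127 -0.093 0.295 0 0 0;0.35 -0.127 -0.093 0.295 0 0 0;0.35 -0.127 -0.093 0.295 0 0 0;0.35 -0.127 -0.093 0.295 0 0 0"

```text
time_s: 4.08
position: [0.5839, -0.1035, 0.2429]
tcp_rot: [[-0.855, 0.17, -0.49], [0.148, 0.985, 0.083], [0.497, -0.001, -0.868]]
force: [0.3, -0.2, 0.3]
opening: 0.412
grasp_force: 0.0
```

```bash
python3 - <<'E'
from h import *
from scipy.optimize import least_squares
s=bot.read_state();print(s['position'],s['time_s'],s['opening'])
w,v=wrist(); save(w,'w2')
for l in ['knob_grip','latch_tab','latch_hinge']:
    for r in spot_point(l,w)[:1]: print(l,np.round(r['point'],4),round(r['conf'],2),proj(v,r['point']))
R=frame(-9.5); T=np.array([.5425,-.0955,.177]); n=-R[:,2]; d=-R[:,0]
print(rel(T+n*.005+d*.002,R), proj(v,T))
c=cv2.resize(w['pixels'][100:400,100:460],None,fx=2,fy=2)[:, :, ::-1]; cv2.imwrite('pics/w2c.png',c)
sc=capture('scene');tp=capture('top')
V=[(sc,(285.6,212)),(tp,(258,200))]
f=lambda X:np.concatenate([np.array([p['fx'],p['fy']])*(q:=np.array(p['R'])@X+p['t'])[:2]/q[2]+[p['cx'],p['cy']]-u for p,u in V])
o=least_squares(f,[.5,.02,.2]);print('post',o.x,o.fun)
K=np.array([.5145,-.051,.219]); print('rel knob: d,y,n',R.T@(o.x-K)*[-1,1,-1])
E
```

```text
[ 0.5839 -0.1035  0.2429] 4.0833 0.411507298586601
knob_grip [ 0.5186 -0.0484  0.219 ] 0.74 [356, 154]
latch_tab [ 0.5423 -0.0953  0.1757] 0.75 [280, 228]
latch_hinge [ 0.4687 -0.0826  0.223 ] 0.9 [280, 82]
[ 0.0026  0.0024  0.1426  0.0028  0.0012 -0.0062] [280, 228]
post [0.4965 0.0301 0.1716] [-2.0607 -0.3474 -1.4312  0.9414]
rel knob: d,y,n [-0.0032  0.077  -0.0566]
```

View pics/w2c.png

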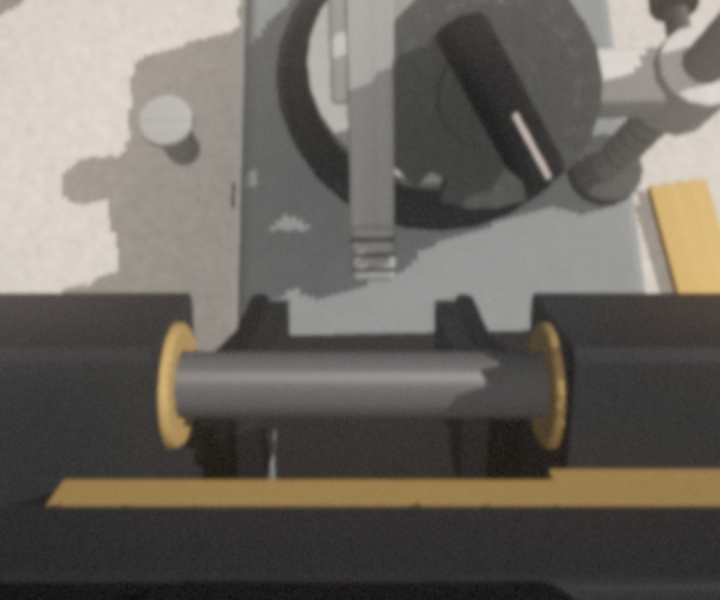

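The tab shows at crop (373,262), centred between the fingers at about (262) and (460), and the fingers clear the wheel. I'll descend and grip.

Call:
jog_arm --rows "0.35 0 0 0.05 0 0 0;0.35 0 0 0.08 0 0 0;0.35 0 0 0.11 0 0 0;0.35 0 0 0.13 0 0 0;0.35 0 0 0.142 0 0 0;0.35 0 0 0.142 0 0 0;0.35 0 0 0.142 0 0 0;0 0 0 0.142 0 0 0;0 0 0 0.142 0 0 0;0 0 0 0.142 0 0 0;0 0 0 0.142 0 0 0;0 0 0 0.142 0 0 0;0 0 0 0.142 0 0 0;0 0 0 0.142 0 0 0"

```text
time_s: 5.55
position: [0.5475, -0.0944, 0.1791]
tcp_rot: [[-0.853, 0.172, -0.492], [0.146, 0.985, 0.091], [0.5, 0.006, -0.866]]
force: [2.2, 6.4, 1.4]
opening: 0.153
grasp_force: 30.0
```

```bash
python3 - <<'E'
from h import *
# plan: tab arc about hinge, tool rotating about y by phi(th)
s=bot.read_state();R0=np.array(s['tcp_rot']);p0=np.array(s['position']);print(p0,s['opening'],s['grasp_force'],s['force'],s['joint_positions'])
# planar in tool axes (x=up-slope, -z = n); grasp point g relative tcp = 3mm*z
H=np.array([.468,-.083,.223]); h0=R0.T@(H-p0); print('hinge in tool',h0)
tabp=np.array([0.002,h0[1],.005])  # tab in tool frame
for th,ti in [(20,-5),(40,-8),(60,-10),(80,-10),(100,-10),(120,-10),(135,-10),(147,-10)]:
    pass
r=tabp-h0
for th in range(15,160,15):
  for fr in (0,.15):
    Q=Ro.from_euler('y',th*1.0,degrees=True).as_matrix(); 
    P=Ro.from_euler('y',th*fr,degrees=True).as_matrix()
    t=h0+Q@r; tcp=t-P@tabp
    print(th,fr,tcp/.5,round(th*fr/45,3), end=' | ')
  print()
E
```

```text
[ 0.5475 -0.0944  0.1791] 0.15258421327402902 30.00045892316848 [2.174  6.3592 1.4037] [-19.0836  42.3343  75.6141  -4.2952  91.7904 -98.2776]
hinge in tool [ 0.0915 -0.0022  0.0021]
15 0 [0.0076 0.     0.0461] 0.0 | 15 0.15 [ 0.0072 -0.      0.0463] 0.05 | 
30 0 [0.0269 0.     0.0887] 0.0 | 30 0.15 [ 0.0261 -0.      0.0891] 0.1 | 
45 0 [0.0565 0.     0.1249] 0.0 | 45 0.15 [0.0554 0.     0.1254] 0.15 | 
60 0 [0.0945 0.     0.1522] 0.0 | 60 0.15 [0.093  0.     0.1529] 0.2 | 
75 0 [0.1382 0.     0.1687] 0.0 | 75 0.15 [0.1364 0.     0.1696] 0.25 | 
90 0 [0.1848 0.     0.1733] 0.0 | 90 0.15 [0.1825 0.     0.1745] 0.3 | 
105 0 [0.2309 0.     0.1657] 0.0 | 105 0.15 [0.2283 0.     0.1671] 0.35 | 
120 0 [0.2735 0.     0.1464] 0.0 | 120 0.15 [0.2706 0.     0.1481] 0.4 | 
135 0 [0.3097 0.     0.1168] 0.0 | 135 0.15 [0.3065 0.     0.1188] 0.45 | 
150 0 [0.3369 0.     0.0788] 0.0 | 150 0.15 [0.3334 0.     0.0811] 0.5 |
```

```bash
python3 - <<'E'
from h import *
h0=np.array([.090,0,.003]);tabp=np.array([.002,0,.004]);r=tabp-h0
for th in range(10,150,10):
    Q=Ro.from_euler('y',-th,degrees=True).as_matrix();P=Ro.from_euler('y',-th*.2,degrees=True).as_matrix()
    a=(h0+Q@r-P@tabp)/.5
    print('0 %.3f 0 %.3f 0 %.3f 0'%(a[0],a[2],-th*.2/45),end=';')
E
```

```text
0 0.003 0 -0.031 0 -0.044 0;0 0.010 0 -0.061 0 -0.089 0;0 0.023 0 -0.089 0 -0.133 0;0 0.041 0 -0.114 0 -0.178 0;0 0.063 0 -0.136 0 -0.222 0;0 0.088 0 -0.154 0 -0.267 0;0 0.116 0 -0.167 0 -0.311 0;0 0.146 0 -0.176 0 -0.356 0;0 0.177 0 -0.179 0 -0.400 0;0 0.208 0 -0.177 0 -0.444 0;0 0.238 0 -0.169 0 -0.489 0;0 0.266 0 -0.156 0 -0.533 0;0 0.292 0 -0.139 0 -0.578 0;0 0.314 0 -0.118 0 -0.622 0;
```

Call:
jog_arm --rows "0 0.003 0 -0.031 0 -0.044 0;0 0.01 0 -0.061 0 -0.089 0;0 0.023 0 -0.089 0 -0.133 0;0 0.041 0 -0.114 0 -0.178 0;0 0.063 0 -0.136 0 -0.222 0;0 0.088 0 -0.154 0 -0.267 0;0 0.116 0 -0.167 0 -0.311 0;0 0.146 0 -0.176 0 -0.356 0;0 0.177 0 -0.179 0 -0.4 0;0 0.208 0 -0.177 0 -0.444 0;0 0.238 0 -0.169 0 -0.489 0;0 0.266 0 -0.156 0 -0.533 0;0 0.292 0 -0.139 0 -0.578 0;0 0.314 0 -0.118 0 -0.622 0;0 0.314 0 -0.118 0 -0.622 0;0 0.314 0 -0.118 0 -0.622 0"

```text
time_s: 6.88
position: [0.4406, -0.0778, 0.3105]
tcp_rot: [[-0.985, 0.171, -0.037], [0.171, 0.985, 0.009], [0.038, 0.002, -0.999]]
force: [-4.7, 5.3, 11.3]
opening: 0.155
grasp_force: 30.0
```

```bash
python3 - <<'E'
from h import *
s=bot.read_state();print(s['position'],s['opening'],s['grasp_force'],s['force'],s['time_s'],s['joint_positions'])
w,v=wrist(); save(w,'w3')
for l in ['latch_tab','latch_hinge','knob_grip']:
    for r in spot_point(l,w)[:1]: print(l,np.round(r['point'],4),round(r['conf'],2),proj(v,r['point']))
E
```

```text
[ 0.4406 -0.0778  0.3105] 0.1549659784595154 30.0021180923932 [-4.6561  5.3208 11.3323] 6.8833 [ -24.1066   12.3697  100.0339   -0.4364   69.748  -104.1129]
latch_tab [ 0.4394 -0.0785  0.3026] 0.89 [276, 278]
latch_hinge [ 0.4683 -0.0834  0.2234] 0.84 [277, 274]
```

View pics/w3.png

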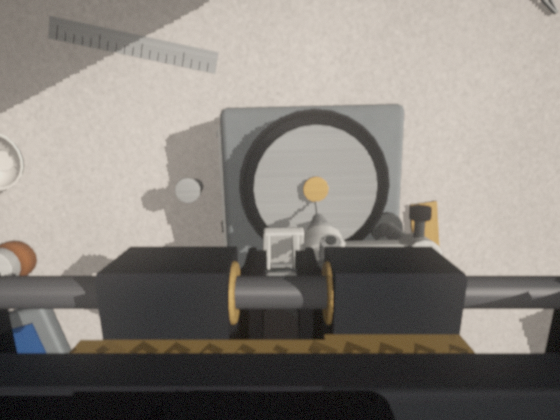

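The wrist view shows the tab held between the fingers near (276,278), just beyond the hinge bracket at (283,245). That puts the latch about 140° open, so I'll release it and back off upward.

Call:
jog_arm --rows "0.4 0 0 0 0 0 0;0.4 0 0 0 0 0 0;0.4 0 0 0 0 0 0;0.4 0 0 0 0 0 0;0.4 0 0 0 0 0 0;0.4 0 0 -0.03 0 0 0;0.4 0 0 -0.08 0 0 0;0.4 0 0 -0.15 0 0 0;0.4 0 0 -0.2 0 0 0;0.4 -0.2 0 -0.2 0 0 0;0.4 -0.2 0 -0.2 0 0 0;0.4 -0.2 0 -0.2 0 0 0;0.4 -0.2 0 -0.2 0 0 0;0.4 -0.2 0 -0.2 0 0 0"

```text
time_s: 8.25
position: [0.5439, -0.0971, 0.4034]
tcp_rot: [[-0.985, 0.171, -0.04], [0.17, 0.985, 0.007], [0.041, 0.0, -0.999]]
force: [0.2, 0.8, 0.4]
opening: 0.403
grasp_force: 0.0
```

```bash
python3 - <<'E'
from h import *
s=bot.read_state();print(s['position'],s['force'],s['time_s'])
w,v=wrist(); save(w,'w4')
for l in ['latch_tab','latch_hinge','knob_grip']:
    for r in spot_point(l,w)[:1]: print(l,np.round(r['point'],4),round(r['conf'],2),proj(v,r['point']))
K=np.array([.515,-.050,.219]);R=frame(-10); n=-R[:,2]
print('look',rel(K+n*.15+[.0,0,0],R))
E
```

```text
[ 0.5439 -0.0971  0.4034] [0.1765 0.7533 0.4073] 8.25
latch_tab [ 0.4207 -0.0777  0.2984] 0.63 [276, 42]
latch_hinge [ 0.4686 -0.0821  0.224 ] 0.68 [281, 124]
knob_grip [ 0.5137 -0.0504  0.2193] 0.88 [323, 168]
look [-0.0838  0.082   0.1084 -0.001   0.6174  0.0035]
```

View pics/w4.png

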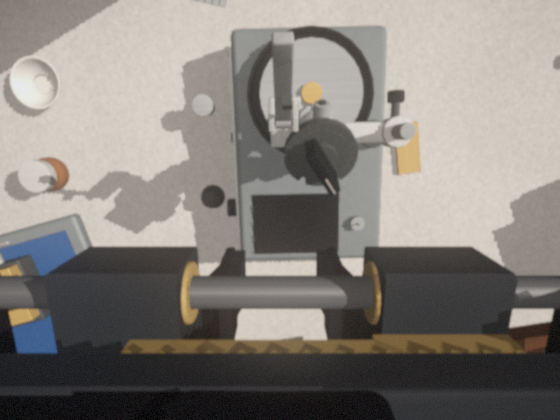

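The latch now rests folded back, at (283,75) in the view, about 150° open. The bar runs from (308,145) to (333,190). I'll move over the knob along its axis.

```bash
python3 - <<'E'
from h import *
K=np.array([.515,-.050,.219]);R=frame(-10,30,-27); n=-R[:,2]
print('look',rel(K+n*.13,R))
E
```

```text
look [-0.0651  0.0821  0.1438 -0.1464  0.6055 -0.5846]
```

Call:
jog_arm --rows "0.5 -0.065 0.08 0 -0.146 0.605 -0.585;0.5 -0.065 0.08 0 -0.146 0.605 -0.585;0.5 -0.065 0.08 0 -0.146 0.605 -0.585;0.5 -0.065 0.08 0 -0.146 0.605 -0.585;0.5 -0.065 0.08 0 -0.146 0.605 -0.585;0.5 -0.065 0.08 0.14 -0.146 0.605 -0.585;0.5 -0.065 0.08 0.14 -0.146 0.605 -0.585;0.5 -0.065 0.08 0.14 -0.146 0.605 -0.585;0.5 -0.065 0.08 0.14 -0.146 0.605 -0.585;0.5 -0.065 0.08 0.14 -0.146 0.605 -0.585"

```text
time_s: 9.28
position: [0.5803, -0.0628, 0.3357]
tcp_rot: [[-0.84, -0.234, -0.489], [-0.313, 0.946, 0.086], [0.443, 0.225, -0.868]]
force: [0.5, -0.5, 0.6]
opening: 0.501
grasp_force: 0.0
```

```bash
python3 - <<'E'
from h import *
s=bot.read_state();print(s['position'],np.array(s['tcp_rot']),s['time_s'],s['joint_positions'])
w,v=wrist(); save(w,'w5')
for l in ['latch_tab','knob_grip']:
    for r in spot_point(l,w)[:1]: print(l,np.round(r['point'],4),round(r['conf'],2),proj(v,r['point']))
print(rel(r['point'],np.array(s['tcp_rot']))*.5)
c=cv2.resize(w['pixels'][50:350,100:500],None,fx=2,fy=2)[:, :, ::-1]; cv2.imwrite('pics/w5c.png',c)
E
```

```text
[ 0.5803 -0.0628  0.3357] [[-0.8404 -0.2336 -0.4891]
 [-0.3128  0.946   0.0856]
 [ 0.4427  0.225  -0.868 ]] 9.2833 [ -15.7237   35.8451   62.406    -3.0848  111.3679 -123.0946]
latch_tab [ 0.4247 -0.0765  0.2969] 0.92 [302, 44]
knob_grip [ 0.5156 -0.0485  0.2215] 0.97 [283, 213]
[-0.0003  0.0032  0.1327 -0.0009  0.0014  0.    ]
```

View pics/w5c.png

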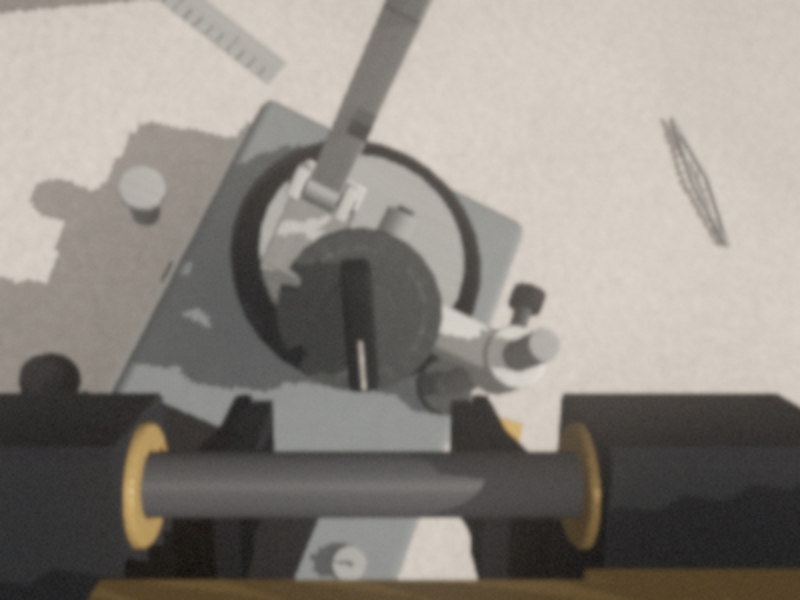

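The bar runs from crop (355,262) to (362,388), so it is about 3° off the tool's x axis. It is centred between the fingers. I'll descend and grip.

Call:
jog_arm --rows "0.4 0 0.002 0.05 0 0 -0.067;0.4 0 0.002 0.1 0 0 -0.067;0.4 0 0.002 0.15 0 0 -0.067;0.4 0 0.002 0.19 0 0 -0.067;0.4 0 0.002 0.22 0 0 -0.067;0.4 0 0.002 0.24 0 0 -0.067;0.4 0 0.002 0.252 0 0 -0.067;0.4 0 0.002 0.252 0 0 -0.067;0.4 0 0.002 0.252 0 0 -0.067;0 0 0.002 0.252 0 0 -0.067;0 0 0.002 0.252 0 0 -0.067;0 0 0.002 0.252 0 0 -0.067;0 0 0.002 0.252 0 0 -0.067;0 0 0.002 0.252 0 0 -0.067;0 0 0.002 0.252 0 0 -0.067;0 0 0.002 0.252 0 0 -0.067"

```text
time_s: 10.77
position: [0.5187, -0.0522, 0.2244]
tcp_rot: [[-0.826, -0.278, -0.49], [-0.362, 0.928, 0.083], [0.431, 0.246, -0.868]]
force: [1.3, -5.2, -0.9]
opening: 0.139
grasp_force: 30.0
```

Call:
jog_arm --rows "0 0 0 0 0 0 0.1;0 0 0 0 0 0 0.2;0 0 0 0 0 0 0.3;0 0 0 0 0 0 0.4;0 0 0 0 0 0 0.5;0 0 0 0 0 0 0.6;0 0 0 0 0 0 0.7;0 0 0 0 0 0 0.8;0 0 0 0 0 0 0.8"

```text
time_s: 11.52
position: [0.5187, -0.0531, 0.2243]
tcp_rot: [[-0.831, 0.263, -0.49], [0.256, 0.963, 0.081], [0.493, -0.058, -0.868]]
force: [1.5, -7.0, -0.3]
opening: 0.134
grasp_force: 30.0
```

Call:
jog_arm --rows "0 0 0 0 0 0 0.1;0 0 0 0 0 0 0.2;0 0 0 0 0 0 0.3;0 0 0 0 0 0 0.4;0 0 0 0 0 0 0.5;0 0 0 0 0 0 0.54;0 0 0 0 0 0 0.54;0 0 0 0 0 0 0.54;0 0 0 0 0 0 0.54;0 0 0 0 0 0 0.54"

```text
time_s: 12.35
position: [0.5185, -0.0536, 0.2244]
tcp_rot: [[-0.651, 0.579, -0.49], [0.628, 0.774, 0.08], [0.426, -0.256, -0.868]]
force: [0.2, -7.0, -0.9]
opening: 0.136
grasp_force: 30.0
```

Now release and retreat along the axis.

Call:
jog_arm --rows "0.4 0 0 0 0 0 0;0.4 0 0 0 0 0 0;0.4 0 0 0 0 0 0;0.4 0 0 0 0 0 0;0.4 0 0 0 0 0 0;0.4 0 0 -0.03 0 0 0;0.4 0 0 -0.08 0 0 0;0.4 0 0 -0.15 0 0 0;0.4 0 0 -0.22 0 0 0;0.4 0 0 -0.28 0 0 0;0.4 0 0 -0.28 0 0 0;0.4 0 0 -0.28 0 0 0;0.4 0 0 -0.28 0 0 0"

```text
time_s: 13.43
position: [0.5859, -0.0624, 0.3449]
tcp_rot: [[-0.649, 0.579, -0.493], [0.626, 0.775, 0.087], [0.433, -0.252, -0.866]]
force: [0.1, 0.4, -0.1]
opening: 0.399
grasp_force: 0.0
```

```bash
python3 - <<'E'
from h import *
s=bot.read_state();print(s['position'],np.array(s['tcp_rot']),s['time_s'])
w,v=wrist()
for l in ['latch_tab','latch_hinge','knob_grip']:
    for r in spot_point(l,w)[:1]: print(l,np.round(r['point'],4),round(r['conf'],2),proj(v,r['point']))
c=cv2.resize(w['pixels'][50:350,100:500],None,fx=2,fy=2)[:, :, ::-1]; cv2.imwrite('pics/w6c.png',c)
E
```

```text
[ 0.5859 -0.0624  0.3449] [[-0.6491  0.5792 -0.4931]
 [ 0.6257  0.7752  0.0869]
 [ 0.4326 -0.2521 -0.8656]] 13.4333
latch_tab [ 0.4232 -0.0787  0.2976] 0.82 [144, 116]
latch_hinge [ 0.4687 -0.0828  0.2204] 0.91 [219, 195]
knob_grip [ 0.5192 -0.0517  0.2164] 0.95 [281, 217]
```

View pics/w6c.png

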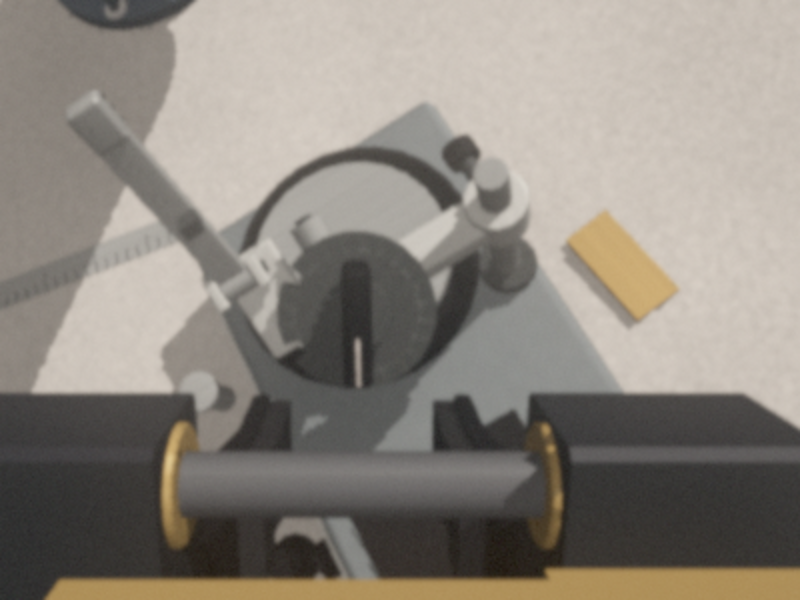

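The bar, from crop (355,262) to (360,388), has turned about 60° with the tool. The latch is still folded back and the hand is clear.

```bash
python3 -c "
from rig import bot
print(bot.hand_in())"
```

```text
the job is handed in; nothing more can be done
None
```

I flipped the latch back to rest open and turned the knob one click (about 60°) clockwise, then let go and backed off. The bench items were not touched, and the job was handed in at about 13.5 s, with no verdict returned.

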